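Select the bottle's programme and start the dosing stand

ROBOT

A 6-joint arm with a two-finger parallel gripper is mounted at the origin on the work surface. World frame = base frame: x ahead of the robot, y to its left, z up, the work surface at z = 0. Lengths are in mm, angles in rad, forces in N, time in s.
With the tool pointing down it reaches from about 300 to 950 mm from the base axis. Payload 3.1 kg.
Tool frame: the origin (TCP) lies at the very end of the fingers, on their centre line; the grasp point (between the pads) lies 19 mm behind it; z points along the fingers, y is the line along which they close (so a half turn about z gives the same grasp; the last joint's range is limited). The gripper opens to 85 mm and grips with 20 to 120 N. Pads are 22 mm wide; open, the fingers measure 114 mm over their backs; the gripper's body (76 mm by 85 mm) begins 54 mm behind the grasp point. The pads swing forward as they close: fully open they stand 13 mm farther back than shut.
Start: joints at [-1.301, 0.308, 1.634, -0, 1.2, -0.07], TCP at [208.285, -589.279, 231.272] pointing down, gripper open.
Joint ranges: [-3.06, 3.06], [-0.79, 1.96], [0.05, 2.63], [-1.19, 4.34], [0.05, 2.64], [-2.94, 2.94]. Speed limits (rad/s): [2.79, 2.79, 3.14, 3.14, 3.14, 3.14].

INTERFACE

Orientations are given as a unit quaternion [x, y, z, w].
In Python, from plant import readout, cams, manip gives the robot as it stands.
- The arm moves only by the shell command python3 -m creep 'ROWS' [FORCE]. ROWS is JSON, a list of rows, each a list of 5 numbers: the closure, from 0 (fully open) to 1 (shut), then the shift along the world's x, y, z in m, then the turn about the world's z in degrees. A call has 1 to 8 rows; each row is the pose to reach, as a shift and turn from the pose commanded when the call began; what a row does not reach only later rows make up. A row lasts 1/10 s, in which the tool goes at most 50 mm and 8.59 degrees, less where a joint would pass 70% of its speed; a pose out of reach is approached as far as the arm can. A call with a gripper value outside its range is refused whole. The fingers move at their own pace and stop on an object; FORCE is the grip in N (left out, the last holds). Time passes only in rows, so rows that repeat a pose let the fingers close. It gives the time, the measured TCP pose, the force, the opening and the grip force at its end, in the units of the state.
- readout.read_state(): the state, without advancing time (a new reading comes with each control period).
- cams.read_camera(name): name is "side" or "top" or "wrist"; returns the picture (420x560x3 uint8, red, green, blue); there is no depth.
- cams.camera_model(name): a dict with "intrinsics" (3x3 intrinsics, pixels), "origin" and "rotation" of the camera in the world. Camera axes: x right, y up, looking along -z (the intrinsics and any distortion apply to the point x, -y, -z); pixel columns grow to the right and rows downward; lengths in mm; the calibration is good to about 2 mm. The wrist camera is an equidistant fisheye: a pixel r from the principal point sees the ray r / f radians off the axis. A picture is of the moment at which its call begins: read the wrist's pose just before it. camera_model takes no time and is no camera call; for the wrist camera it gives the pose at the moment of the call.
- manip.job_done(): hands the job in; it is judged then, once.
The state is a dict: "time": time; "joints": joint angles; "qd": joint speeds; "tau": joint torques, N m; "eef_pos": TCP position; "tool_rot": TCP orientation; "force": force on the tool from outside, world axes, zero at the start; "wrist_torque": the same for the moment, N m; "gripper_width": opening from 0.0 (shut) to 1.0 (fully open); "gripper_force": force on a finger pad.
Only numpy, scipy, OpenCV 4.12 (cv2) and the standard library are available. Lean on these libraries where they do the work, as an engineer would, in place of code of your own. Each camera call takes 0.05 s, during which the arm holds its last target. There are 200 camera calls.

TASK

One coloured bottle stands on the round plate of the dosing stand: on the grey console, lightly touch the square key of that bottle's colour with the fingertips until it gives, and let it come back up. Then press the round green button lightly in the same way and withdraw the hand clear of everything. Leave the other keys and buttons untouched, do not bump the equipment, and do not lift or move any bottle or other loose thing.

Things in the scene. Friction and masses are not known exactly. Their poses are not given: they have to be found in the camera images.
- dosing_stand: Fixed dosing stand. Origin: on the table under the centre of its round aluminium plate (90 mm diameter, top 8 mm above the table) on which one of the three bottles stands. Its own -y side carries a steel column (125 mm from the origin, 345 mm tall) with a blue block and a brass nozzle swung back 60 mm from the plate's centre, nozzle tip 210 mm up.
- waiting_tray: Fixed flat grey tray, 200 x 90 x 8 mm, long along its x, with the two bottles that are not being filled. Origin: centre of its underside.
- console: Fixed grey control console, 220 mm (its x) x 250 mm (its y) x 50 mm high; origin: centre of its underside; x points away from the robot apart from some yaw. On its flat top, in the far row (50 mm to +x of the origin), are three square keys, in the near row (50 mm to -x) three round buttons; in both rows they are 75 mm apart along y, and which colour is in which place varies.
- bottle_yellow: Loose upright yellow plastic bottle with a black cap, 56 mm diameter, 115 mm tall; origin: centre of its underside. Not to be moved.
- bottle_blue: Loose upright blue plastic bottle with a black cap, 56 mm diameter, 115 mm tall; origin: centre of its underside. Not to be moved.
- bottle_white: Loose upright white plastic bottle with a black cap, 56 mm diameter, 115 mm tall; origin: centre of its underside. Not to be moved.
- key_yellow_base: Fixed black square frame, 52 x 52 x 12 mm, of the yellow key on the console's top. Origin: centre of its underside, 50 mm above the table. Its yellow cap is 42 x 42 mm; the cap's flat top is 22 mm above this origin (10 mm proud of the frame) and moves straight down.
- key_yellow (a joint): How far the yellow key's cap is pressed down: 0 to 0.006 m, sprung back; it starts to give at 2 N, 5 N takes it fully down; it registers at 2.5 mm (about 3.3 N).
- key_blue_base: Fixed black square frame, 52 x 52 x 12 mm, of the blue key on the console's top. Origin: centre of its underside, 50 mm above the table. Its blue cap is 42 x 42 mm; the cap's flat top is 22 mm above this origin (10 mm proud of the frame) and moves straight down.
- key_blue (a joint): How far the blue key's cap is pressed down: 0 to 0.006 m, sprung back; it starts to give at 2 N, 5 N takes it fully down; it registers at 2.5 mm (about 3.3 N).
- key_white_base: Fixed black square frame, 52 x 52 x 12 mm, of the white key on the console's top. Origin: centre of its underside, 50 mm above the table. Its white cap is 42 x 42 mm; the cap's flat top is 22 mm above this origin (10 mm proud of the frame) and moves straight down.
- key_white (a joint): How far the white key's cap is pressed down: 0 to 0.006 m, sprung back; it starts to give at 2 N, 5 N takes it fully down; it registers at 2.5 mm (about 3.3 N).
- btn_green_base: Fixed round steel collar, 50 mm diameter, 12 mm high, of the green push button on the console's top. Origin: centre of its underside, 50 mm above the table. Its round green cap has 34 mm diameter; the cap's flat top is 22 mm above this origin (10 mm proud of the collar) and moves straight down.
- btn_green (a joint): How far the green button is pressed: 0 to 0.006 m, sprung back; it starts to give at 1.8 N, 6 N takes it fully down; it registers at 2.5 mm (about 3.6 N).
- btn_red_base: Fixed round steel collar, 50 mm diameter, 12 mm high, of the red push button on the console's top. Origin: centre of its underside, 50 mm above the table. Its round red cap has 34 mm diameter; the cap's flat top is 22 mm above this origin (10 mm proud of the collar) and moves straight down.
- btn_red (a joint): How far the red button is pressed: 0 to 0.006 m, sprung back; it starts to give at 1.8 N, 6 N takes it fully down; it registers at 2.5 mm (about 3.6 N).
- btn_black_base: Fixed round steel collar, 50 mm diameter, 12 mm high, of the black push button on the console's top. Origin: centre of its underside, 50 mm above the table. Its round black cap has 34 mm diameter; the cap's flat top is 22 mm above this origin (10 mm proud of the collar) and moves straight down.
- btn_black (a joint): How far the black button is pressed: 0 to 0.006 m, sprung back; it starts to give at 1.8 N, 6 N takes it fully down; it registers at 2.5 mm (about 3.6 N).
- tape_roll: Loose roll of blue tape lying flat, 90 mm outside diameter, 24 mm high; origin: centre of its underside. Bystander.
- sample_cup: Loose steel cup, 70 mm rim diameter, 75 mm tall; origin: centre of its underside. Bystander.
- screwdriver: Loose screwdriver, 200 mm long and 26 mm thick, lying on the table, orange handle to its -x; origin: under the middle of its length. Bystander.
- water_bottle: Loose clear water bottle, 62 mm diameter, 170 mm tall; origin: centre of its underside. Bystander.

How it is judged:
By the outcome, as a careful person would: the job done as asked, in the order asked, and still so for the second after the job is handed in, with the robot touching nothing.
It also fails if it takes over 34 s, if anything falls off the work surface, if the arm or the gripper's body presses on something with over 40 N, if the wrist force passes 120 N, or if a joint passes its speed limit or range.

## Working session

There is one attempt and no reset: what is moved stays moved. The work goes in short steps, Python scripts to look and compute and a shell command to move; the robot and the scene stay as the last step left them, time stands still between calls to the robot, and variables do not carry over. Pictures are saved under pics/ and viewed, at most 10 in all, crops included, and the job is handed in when it is done.

```bash
mkdir -p pics
python3 - <<'E'
from plant import readout,cams
import cv2,numpy as np
s=readout.read_state();print(s)
for n in("top","side"):
    im=cams.read_camera(n);cv2.imwrite(f"pics/{n}0.png",im[:,:,::-1])
    m=cams.camera_model(n);print(n,m)
E
```

```text
{'time': 0.0, 'joints': array([-1.30070573e+00,  3.08980695e-01,  1.63516531e+00,  4.57874454e-06,
        1.19970086e+00, -6.97074715e-02]), 'qd': array([ 5.99686060e-05, -1.46065942e-03, -1.05967959e-03, -6.72257669e-04,
       -1.08459432e-03,  2.42113835e-04]), 'tau': array([-5.41230183e-04, -4.15259385e+01, -2.76666749e+01, -2.20670913e-04,
        1.02419566e-02, -7.69865078e-07]), 'eef_pos': array([ 208.06557501, -588.49374698,  230.07232914]), 'tool_rot': array([ 9.85601359e-01,  1.69081907e-01, -1.10615477e-04, -1.12166402e-03]), 'force': array([ 0.1469341 ,  1.22265663, -0.32832546]), 'wrist_torque': array([ 0.02202594, -0.03232442, -0.04008696]), 'gripper_force': 0.0, 'gripper_width': 1.0008336813303071}
top {'intrinsics': array([[395.72254387,   0.        , 281.97598921],
       [  0.        , 395.72254387, 212.6853504 ],
       [  0.        ,   0.        ,   1.        ]]), 'origin': array([500.06989334,  13.48796212, 964.47091115]), 'rotation': array([-0.04472493,  0.03258662,  0.71334466, -0.69862522])}
side {'intrinsics': array([[398.47452912,   0.        , 284.06280009],
       [  0.        , 398.47452912, 210.45635901],
       [  0.        ,   0.        ,   1.        ]]), 'origin': array([262.54583176, 635.44200087, 621.99962075]), 'rotation': array([-0.10983607,  0.41151775,  0.88053784, -0.2079478 ])}
```

View pics/top0.png

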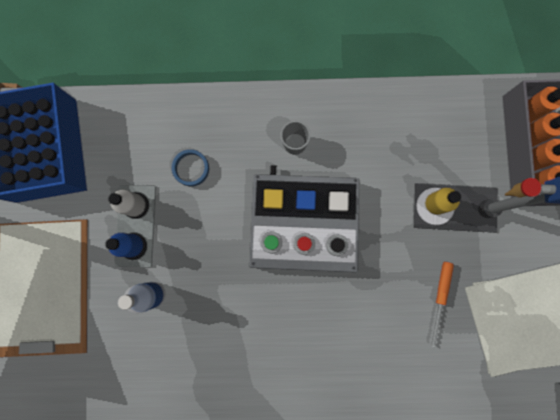

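View pics/side0.png

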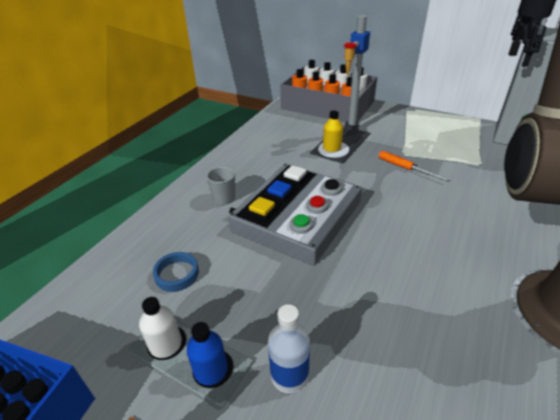

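Top view: the yellow bottle stands on the plate (≈440,203). The yellow key is at (273,199) and the green button at (271,242). The side view agrees, with the key at (262,206) and the button at (302,222). Next I'll measure both.

```bash
cat > h.py <<'E'
from plant import cams
import cv2,numpy as np
from scipy.spatial.transform import Rotation as R
def ray(m,px):
    K=m["intrinsics"];d=np.array([(px[0]-K[0,2])/K[0,0],-(px[1]-K[1,2])/K[1,1],-1])
    return m["origin"],R.from_quat(m["rotation"]).apply(d)
def onplane(m,px,z):
    o,d=ray(m,px);return o+d*(z-o[2])/d[2]
def blob(im,lo,hi,near,rad=30):
    h=cv2.cvtColor(im,cv2.COLOR_RGB2HSV);k=cv2.inRange(h,lo,hi)
    n,l,st,c=cv2.connectedComponentsWithStats(k)
    ok=[i for i in range(1,n) if np.hypot(*(c[i]-near))<rad]
    i=max(ok,key=lambda i:st[i,4]);return c[i],st[i]
def tri(r1,r2):
    (a,u),(b,v)=r1,r2;t=np.linalg.lstsq(np.c_[u,-v],b-a,rcond=None)[0]
    p,q=a+t[0]*u,b+t[1]*v;return (p+q)/2,np.linalg.norm(p-q)
E
python3 - <<'E'
from h import *
Y=((20,130,60),(35,255,255));G=((45,110,40),(85,255,255));B=((108,130,40),(125,255,255));Rd=((0,150,60),(6,255,255))
ims={n:cv2.cvtColor(cv2.imread(f"pics/{n}0.png"),cv2.COLOR_BGR2RGB) for n in("top","side")}
M={n:cams.camera_model(n) for n in ims}
for name,c,t,s in(("key_y",Y,(273,199),(262,206)),("green",G,(271,242),(302,222)),("key_b",B,(306,200),(280,188)),("red",Rd,(305,243),(317,203)),("bottle",Y,(440,203),(333,135))):
    a,sa=blob(ims["top"],*c,t,12);b,sb=blob(ims["side"],*c,s,12)
    print(name,a.round(1),sa[2:],b.round(1),sb[2:],onplane(M["top"],a,72).round(1),onplane(M["side"],b,72).round(1),*tri(ray(M["top"],a),ray(M["side"],b)))
E
```

```text
key_y [272.6 198.4] [ 20  20 388] [261.1 205.6] [ 27  20 347] [631.6  48.5  72. ] [630.6  56.3  72. ] [633.64227207  49.26100997  65.63780914] 2.4716298388469253
green [271. 242.] [ 13  13 141] [300.8 220.4] [ 16  12 150] [532.3  53.9  72. ] [530.7  63.1  72. ] [533.52584388  54.64174743  64.16928724] 2.0450502520227967
key_b [305.5 199.5] [ 20  20 394] [278.5 188.2] [ 26  18 321] [627.3 -26.3  72. ] [626.1 -17.3  72. ] [629.44855431 -26.04354192  64.97796748] 2.59028596474547
red [304.  243.2] [ 13  13 138] [316.9 201.2] [ 15  11 117] [528.2 -20.3  72. ] [526.1 -10.9  72. ] [529.13877089 -20.30159101  64.25768968] 1.4769959924685998
bottle [440.6 201.4] [ 33  26 542] [332.5 134.9] [ 20  34 567] [ 616. -331.   72.] [ 606.6 -304.1   72. ] [ 618.8953317  -338.66173122   51.85752789] 0.6297103903944842
```

Spacing (75 mm) and row distance (99 mm) both fit. I'll travel with the fingers shut to above the yellow key, keeping well away from the stand.

```bash
python3 -m creep '[[1,0.02,0.03,0,-2],[1,0.046,0.07,0,-5],[1,0.072,0.11,0,-8],[1,0.1,0.15,0,-11],[1,0.126,0.19,0,-14],[1,0.152,0.23,0,-17],[1,0.18,0.27,0,-20],[1,0.205,0.31,0,-22]]' 40; python3 -m creep '[[1,0.03,0.045,0,0],[1,0.06,0.09,0,0],[1,0.09,0.135,0,0],[1,0.12,0.18,0,0],[1,0.15,0.23,0,0],[1,0.18,0.275,-0.02,0],[1,0.21,0.32,-0.05,0],[1,0.218,0.33,-0.07,0]]'
```

```text
time: 0.9
eef_pos: [414.0, -277.4, 231.0]
tool_rot: [1.0, -0.023, 0.0, -0.0]
force: [1.0, 0.5, -0.3]
gripper_width: -0.002
gripper_force: 0.0
time: 1.7
eef_pos: [627.3, 44.1, 170.1]
tool_rot: [1.0, -0.022, 0.002, -0.0]
force: [1.5, -1.3, 0.5]
gripper_width: 0.0
gripper_force: 0.0
```

Run:
```python
from h import *
from plant import readout
print(readout.read_state())
m=cams.camera_model("wrist");im=cams.read_camera("wrist");print(m);np.savez("w.npz",im=im,**m)
t=cams.read_camera("top")
cv2.imwrite("pics/w1.png",np.hstack([cv2.resize(im,(400,300)),cv2.resize(t,(400,300))])[:,:,::-1])
```

```text
{'time': 1.7, 'joints': array([8.76737419e-04, 3.73926685e-01, 1.67697360e+00, 1.60563151e-04,
       1.08660225e+00, 1.61462479e+00]), 'qd': array([ 0.53611899,  0.78022621, -0.36852414, -0.01298346, -0.39003568,
        0.53933864]), 'tau': array([ -0.37530064, -45.68470001, -24.01062727,   0.16824083,
         0.47132017,  -0.32539621]), 'eef_pos': array([627.32124407,  44.09510327, 170.07283788]), 'tool_rot': array([ 9.99766509e-01, -2.15113828e-02,  2.04295465e-03, -1.16820243e-04]), 'force': array([ 1.4515657 , -1.30934529,  0.45732672]), 'wrist_torque': array([ 0.00369334, -0.01168338,  0.04756146]), 'gripper_force': 0.0, 'gripper_width': 0.00037989861200888626}
{'intrinsics': array([[325.1922621 ,   0.        , 281.25082304],
       [  0.        , 325.1922621 , 215.69766132],
       [  0.        ,   0.        ,   1.        ]]), 'origin': array([708.82010572,  40.62027696, 312.62416888]), 'rotation': array([ 0.10947304, -0.1147212 ,  0.71309305, -0.68290043])}
```

View pics/w1.png

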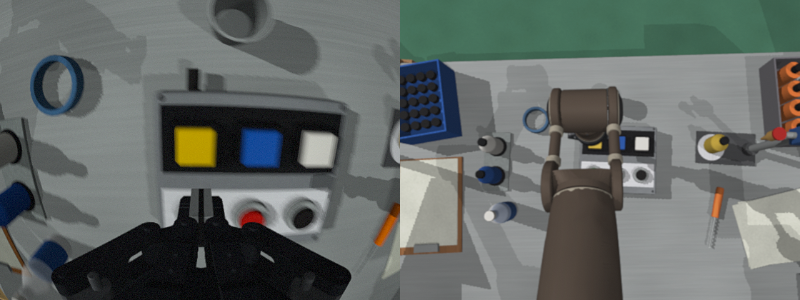

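The wrist view (left half) shows the yellow key at about (195,147), i.e. (273,206) at full scale, with the shut fingers close by. I'll measure it by fisheye ray on z=72.

```bash
cat >> h.py <<'E'
def wray(m,px):
    K=m["intrinsics"];v=np.array([px[0]-K[0,2],px[1]-K[1,2]]);r=np.hypot(*v);a=r/K[0,0]
    d=np.r_[v/r*np.sin(a),np.cos(a)]*[1,-1,-1];return m["origin"],R.from_quat(m["rotation"]).apply(d)
def wplane(m,px,z):
    o,d=wray(m,px);return o+d*(z-o[2])/d[2]
E
python3 - <<'E'
from h import *
from plant import readout
Y=((20,130,60),(35,255,255));B=((108,130,40),(125,255,255))
m=cams.camera_model("wrist");im=cams.read_camera("wrist")
print(readout.read_state()["eef_pos"])
for c,n in((Y,(273,206)),(B,(365,206))):
    p,s=blob(im,*c,n,40);print(p,s,wplane(m,p,72),[wplane(m,q,72).round(1)[:2] for q in((s[0],s[1]),(s[0]+s[2],s[1]+s[3]))])
E
```

```text
[622.97281169  43.92094029 164.86318371]
[279.64963034 203.46512375] [ 252  176   57   56 3111] [636.2419285  47.076062   72.       ] [array([658. ,  66.4]), array([612.4,  25.4])]
[374.72820953 206.08286818] [ 346  179   59   55 2329] [631.53842665 -25.83737291  72.        ] [array([653.3,  -2.7]), array([606.9, -53.4])]
```

Top and wrist agree: the key is near (632,48.5). I'll descend to just above it and let the arm settle.

```bash
python3 -m creep '[[1,0.001,-0.002,-0.02,0],[1,0.001,-0.002,-0.045,0],[1,0.001,-0.002,-0.065,0],[1,0.001,-0.002,-0.075,0],[1,0.001,-0.002,-0.08,0],[1,0.001,-0.002,-0.08,0],[1,0.001,-0.002,-0.08,0],[1,0.001,-0.002,-0.08,0]]'
```

```text
time: 2.65
eef_pos: [627.2, 39.6, 90.7]
tool_rot: [1.0, -0.022, 0.001, 0.0]
force: [-0.3, -0.2, 0.4]
gripper_width: -0.003
gripper_force: 0.0
```

The earlier shortfall left an offset, which I'll correct while lowering to z≈79.

```bash
python3 -m creep '[[1,0.005,0.009,-0.004,0],[1,0.005,0.009,-0.008,0],[1,0.005,0.009,-0.011,0],[1,0.005,0.009,-0.011,0],[1,0.005,0.009,-0.011,0],[1,0.005,0.009,-0.011,0]]'
python3 - <<'E'
from plant import cams
import cv2
im=cams.read_camera("wrist");cv2.imwrite("pics/w2.png",im[:,:,::-1])
E
```

```text
time: 3.25
eef_pos: [631.0, 48.6, 78.2]
tool_rot: [1.0, -0.022, -0.0, 0.0]
force: [0.2, 0.1, 0.4]
gripper_width: -0.003
gripper_force: 0.0
```

View pics/w2.png

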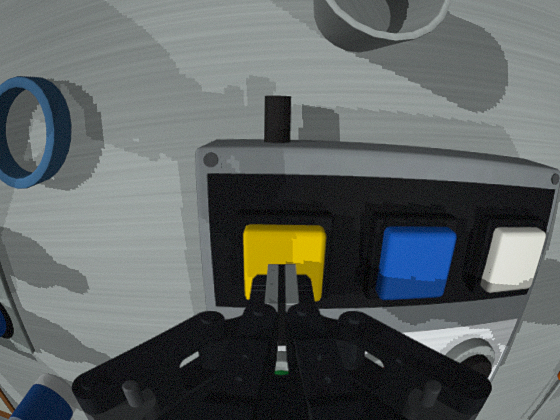

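The fingertips (284,270) are centred over the yellow cap, x 245–327. I'll press in small steps and watch the force.

```bash
python3 -m creep '[[1,0.001,0,-0.002,0],[1,0.001,0,-0.004,0],[1,0.001,0,-0.006,0],[1,0.001,0,-0.007,0],[1,0.001,0,-0.007,0],[1,0.001,0,-0.007,0]]'
```

```text
time: 3.9
eef_pos: [632.1, 48.7, 71.5]
tool_rot: [1.0, -0.022, 0.0, 0.0]
force: [-0.7, -0.6, 2.9]
gripper_width: 0.002
gripper_force: 1.1
```

```bash
python3 -m creep '[[1,0,0,-0.001,0],[1,0,0,-0.002,0],[1,0,0,-0.003,0],[1,0,0,-0.003,0],[1,0,0,-0.003,0]]'
```

```text
time: 4.4
eef_pos: [632.1, 48.7, 68.4]
tool_rot: [1.0, -0.022, 0.0, 0.0]
force: [-0.7, -0.5, 3.4]
gripper_width: -0.002
gripper_force: 1.8
```

```bash
python3 -m creep '[[1,0,0,-0.001,0],[1,0,0,-0.001,0],[1,0,0,-0.001,0],[1,0,0,-0.001,0]]'
```

```text
time: 4.8
eef_pos: [632.1, 48.7, 67.3]
tool_rot: [1.0, -0.022, 0.0, 0.0]
force: [-0.8, -0.3, 3.9]
gripper_width: 0.002
gripper_force: 2.1
```

Run:
```python
from plant import cams,readout
import cv2
im=cams.read_camera("wrist");s=readout.read_state();print(s["force"],s["eef_pos"]);im=cams.read_camera("wrist");print(readout.read_state()["force"])
cv2.imwrite("pics/w3.png",im[:,:,::-1])
```

```text
[-1.09616179 -1.004197    3.75157149] [632.09448172  48.71187375  67.28697566]
[-2.04394187 -0.33596892  4.6012306 ]
```

View pics/w3.png

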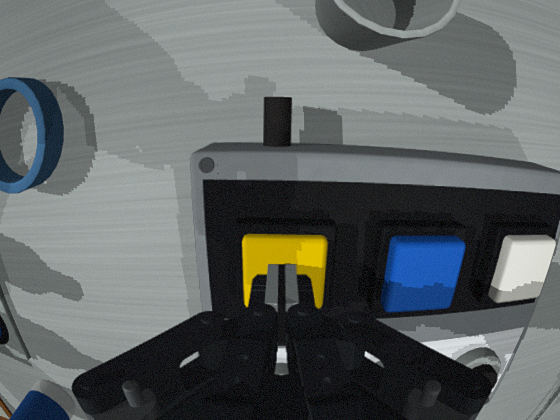

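The cap is visibly down, at about 4 N and 4–5 mm. One more small step for margin, then release and lift.

```bash
python3 -m creep '[[1,0,0,-0.0007,0],[1,0,0,-0.0007,0],[1,0,0,-0.0007,0]]'; python3 -m creep '[[1,0,0,0.004,0],[1,0,0,0.01,0],[1,0,0,0.02,0],[1,0,0,0.04,0],[1,-0.02,0.001,0.04,0],[1,-0.05,0.004,0.04,0],[1,-0.08,0.006,0.04,0],[1,-0.099,0.007,0.04,0]]';python3 -m creep '[[1,0,0,-0.01,0],[1,0,0,-0.02,0],[1,0,0,-0.025,0],[1,0,0,-0.025,0],[1,0,0,-0.025,0]]'
```

```text
time: 5.2
eef_pos: [632.1, 48.7, 66.5]
tool_rot: [1.0, -0.022, 0.0, 0.0]
force: [-1.3, -1.7, 4.1]
gripper_width: 0.002
gripper_force: 2.3
time: 6.0
eef_pos: [530.4, 56.0, 106.4]
tool_rot: [1.0, -0.022, -0.001, -0.0]
force: [-1.0, -0.3, 0.1]
gripper_width: -0.001
gripper_force: 0.0
time: 6.5
eef_pos: [533.7, 55.7, 81.1]
tool_rot: [1.0, -0.022, -0.0, -0.0]
force: [-0.8, 0.3, -0.4]
gripper_width: 0.001
gripper_force: 0.0
```

Run:
```python
from plant import cams,readout
import cv2,numpy as np
im=cams.read_camera("wrist");s=readout.read_state();print(s["force"],s["eef_pos"])
t=cams.read_camera("side")
cv2.imwrite("pics/w4.png",np.hstack([cv2.resize(im,(400,300)),t[100:310,190:470][:,:,:].repeat(1,0)[:, :].__getitem__(slice(None)) if 0 else cv2.resize(t[120:270,200:400],(400,300))])[:,:,::-1])
```

```text
[ 0.28624628 -0.07647058  0.80492098] [533.81157647  55.65658304  81.42342682]
```

View pics/w4.png

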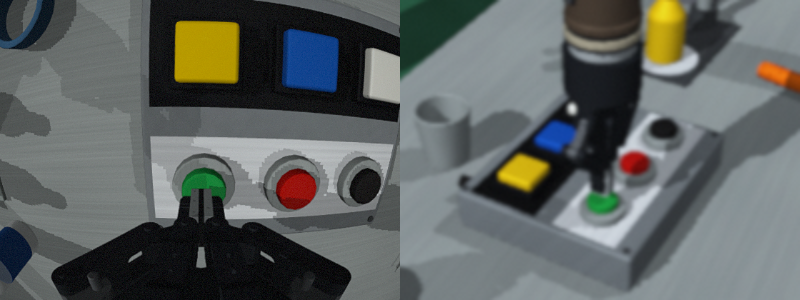

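The key has come back up and the fingertips (203,192) are over the green cap (centre ≈203,183). Pressing the button the same way.

```bash
python3 -m creep '[[1,-0.001,0,-0.004,0],[1,-0.001,0,-0.007,0],[1,-0.001,0,-0.009,0],[1,-0.001,0,-0.01,0],[1,-0.001,0,-0.011,0],[1,-0.001,0,-0.012,0],[1,-0.001,0,-0.012,0],[1,-0.001,0,-0.012,0]]'; python3 -m creep '[[1,0,0,-0.001,0],[1,0,0,-0.0015,0],[1,0,0,-0.0015,0],[1,0,0,-0.0015,0]]'
```

```text
time: 7.4
eef_pos: [531.8, 55.7, 69.7]
tool_rot: [1.0, -0.022, -0.0, 0.0]
force: [-2.3, -0.9, 3.2]
gripper_width: 0.004
gripper_force: 1.6
time: 7.8
eef_pos: [531.9, 55.7, 68.0]
tool_rot: [1.0, -0.022, -0.0, 0.0]
force: [-2.7, -0.4, 4.8]
gripper_width: 0.001
gripper_force: 2.2
```

One more 1 mm step to be sure it registers (expect about 5 N), then withdraw.

```bash
python3 -m creep '[[1,0,0,-0.001,0],[1,0,0,-0.001,0],[1,0,0,-0.001,0]]'; python3 -m creep '[[1,0,0,0.004,0],[1,0,0,0.012,0],[1,0,0,0.03,0],[1,0,0,0.06,0],[1,0,0,0.1,0],[1,0,0,0.14,0],[1,-0.02,0,0.17,0],[1,-0.05,0,0.18,0]]'; python3 -m creep '[[1,-0.04,0,0,0],[1,-0.07,0,0,0],[1,-0.08,0,0,0],[1,-0.08,0,0,0],[1,-0.08,0,0,0],[1,-0.08,0,0,0]]'
python3 - <<'E'
from plant import cams
import cv2,numpy as np
s=cams.read_camera("side");t=cams.read_camera("top")
cv2.imwrite("pics/end.png",np.hstack([cv2.resize(s,(400,300)),cv2.resize(t,(400,300))])[:,:,::-1])
E
```

```text
time: 8.1
eef_pos: [531.9, 55.7, 67.0]
tool_rot: [1.0, -0.022, -0.0, 0.0]
force: [-2.3, 0.3, 4.4]
gripper_width: 0.003
gripper_force: 2.6
time: 8.9
eef_pos: [486.1, 55.8, 252.1]
tool_rot: [1.0, -0.022, 0.006, -0.0]
force: [-0.2, -0.2, -0.6]
gripper_width: 0.001
gripper_force: 0.0
time: 9.5
eef_pos: [403.6, 55.7, 247.4]
tool_rot: [1.0, -0.022, 0.001, -0.0]
force: [0.3, -0.2, 0.1]
gripper_width: -0.003
gripper_force: 0.0
```

View pics/end.png

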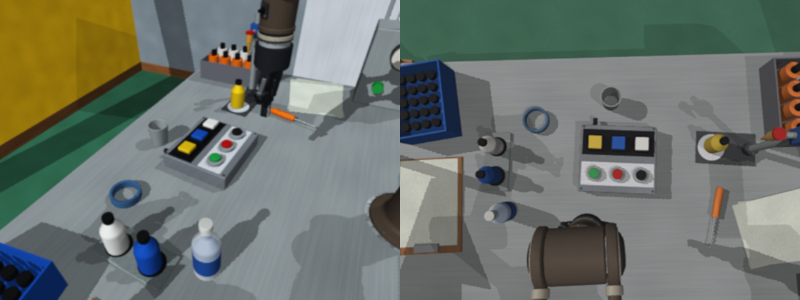

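The hand is clear, the key and button are back up, and nothing else has moved.

```bash
python3 -c "
from plant import manip;print(manip.job_done())"
```

```text
the job is handed in; nothing more can be done
None
```

I pressed the yellow key (about 4 N, 5 mm) and then the green button (about 4.5 N, 5 mm). Both came back up, the hand was withdrawn clear with nothing else seen to move, and the job was handed in after about 10 s of robot time; no verdict was returned.

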